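# Fish dropped thumb nuts from under the riser and lock them in the parts case

## Robot

A 6-joint arm with a two-finger parallel gripper is mounted at the origin on the work surface. World frame = base frame: x ahead of the robot, y to its left, z up, the work surface at z = 0. Lengths are in m, angles in rad, forces in N, time in s.
With the tool pointing down it reaches from about 0.15 to 0.775 m from the base axis. Payload 6.1 kg.
Tool frame: the origin (TCP) lies between the finger pads; the fingertips stand 19 mm ahead of it and the grasp point (between the pads) is the TCP; z points along the fingers, y is the line along which they close (so a half turn about z gives the same grasp; the last joint's range is limited). The gripper opens to 85 mm and grips with 20 to 120 N. Pads are 22 mm wide; open, the fingers measure 114 mm over their backs; the gripper's body (76 mm by 85 mm) begins 54 mm behind the grasp point. The pads swing forward as they close: fully open they stand 13 mm farther back than shut.
Start: joints at [1.305, 0.126, -0.04, 1.405, 0, 1.571], TCP at [0.138, 0.507, 0.25] pointing down, gripper open.
Joint ranges: [-2.72, 2.72], [-0.95, 1.95], [-1.27, 1.35], [-1.78, 2.02], [-1.46, 1.47], [-3.14, 3.14]. Speed limits (rad/s): [2.39, 2.39, 3.01, 3.14, 3.14, 3.14].

## Interface

Orientations are given as a unit quaternion [x, y, z, w].
In Python, from plant import env gives the robot as it stands. The module is installed in compiled form; this text tells all that it offers.
- The arm moves only by the tool step_arm, never from a script. Its argument "plan" is a list of rows, each a list of 5 numbers: the opening, from 0 (shut) to 1 (fully open), then the shift along the world's x, y, z in mm, then the turn about the world's z in degrees. A call has 1 to 5 rows; each row is the pose to reach, as a shift and turn from the pose commanded when the call began; what a row does not reach only later rows make up. A row lasts 1/8 s, in which the tool goes at most 62.5 mm and 10.7 degrees, less where a joint would pass 70% of its speed; a pose out of reach is approached as far as the arm can. A call with a gripper value outside its range is refused whole. The fingers move at their own pace and stop on an object; the grip force is fixed at half the most. Time passes only in rows, so rows that repeat a pose let the fingers close. It gives the time, the measured TCP pose, the force, the opening and the grip force at its end, in the units of the state.
- env.state(): the state, without advancing time (a new reading comes with each control period).
- env.camera(name): name is "scene" or "side" or "wrist"; returns a dict with "color" (420x560x3 uint8, blue, green, red), "fovy" (degrees; the focal length in pixels is half the picture's height over the tangent of half this angle, whatever the lens; pixels are square), "cx", "cy" (the principal point, pixels), "world_to_cam" (4x4, takes a point from world to camera coordinates). Camera axes: x right, y up, looking along -z (the intrinsics and any distortion apply to the point x, -y, -z); pixel columns grow to the right and rows downward; lengths in m; the calibration is good to about 2 mm. A picture is of the moment at which its call begins. There is no depth.
- env.job_done(): hands the job in; it is judged then, once.
The state is a dict: "t": time; "qpos": joint angles; "qd": joint speeds; "joint_torque": joint torques, N m; "tcp_pos": TCP position; "ee_rot": TCP orientation; "force": force on the tool from outside, world axes, zero at the start; "wrist_torque": the same for the moment, N m; "grip_width": opening from 0.0 (shut) to 1.0 (fully open); "finger_force": force on a finger pad.
Only numpy, scipy, OpenCV 4.12 (cv2) and the standard library are available. Lean on these libraries where they do the work, as an engineer would, in place of code of your own. Each camera call takes 0.05 s, during which the arm holds its last target. There are 200 camera calls.

## Task

Three or four thumb nuts of the film applicator's clamp have been dropped and rolled under the low clear riser: reach under it with the drag strip (not your fingers), drag out every nut, put them all in the parts case and lay the strip back flat on the middle of its mat. When all the nuts are in the case, close the lid fully, and only then swing the hasp all the way down over its stud on the case's front. Leave the vial on the riser and the other things on the bench where they are.

Things in the scene. Friction and masses are not known exactly. Their poses are not given: they have to be found in the camera images.
- riser: low shelf of clear acrylic, fixed, standing on the bench; origin at bench level under its middle; x (depth, 110 mm) points away from the robot, y is its width (260 mm). Its top plate is 52 to 58 mm above the bench. 5 mm end walls along its two short sides (inner faces at y = +-125 mm) carry it; front (-x) and back (+x) are open underneath, so clear height is 52 mm. Front edge at x = -55 mm, marked by a metal trim
- strip_grip (a point): drag strip (110 g, loose): this point is the middle of its black plastic grip block, 50 mm long (along the strip, x), 16 mm wide (y), 32 mm high; 16 mm above the strip's underside. The strip's x axis runs from the grip towards the lip, z is up. An aluminium flat 18 mm wide and 4 mm thick, its underside 18 mm above the strip's lowest face (so a nut fits beneath it), runs forward from the block and ends in a turned-down lip
- strip_lip (a point): bottom middle of the lip's inner face (the face towards the grip), at the level of the underside of the grip block, 179 mm forward of the grip block's middle. The lip is 60 mm wide (y), 4 mm thick, reaches down 22 mm from the flat's top to the strip's lowest face, and has 12 mm long side returns towards the grip (52 mm clear between them) that keep parts from sliding off
- strip_mid (a point): point of the strip half-way between grip block middle and lip (90 mm forward of the grip block's middle), 16 mm above the strip's underside
- mat: thin grey mat, fixed, 270 mm (x) by 110 mm (y), 2 mm thick, on which the drag strip lies at the start; origin at the middle of its underside, on the bench
- nut0_center (a point): knurled steel thumb nut, a plain cylinder 22 mm across and 14 mm high, 30 g, lying flat; the point is its centre (7 mm up). At the start under the riser. May be absent (None); three or all four are there
- nut1_center (a point): knurled steel thumb nut, a plain cylinder 22 mm across and 14 mm high, 30 g, lying flat; the point is its centre (7 mm up). At the start under the riser. May be absent (None); three or all four are there
- nut2_center (a point): knurled steel thumb nut, a plain cylinder 22 mm across and 14 mm high, 30 g, lying flat; the point is its centre (7 mm up). At the start under the riser. May be absent (None); three or all four are there
- nut3_center (a point): knurled steel thumb nut, a plain cylinder 22 mm across and 14 mm high, 30 g, lying flat; the point is its centre (7 mm up). At the start under the riser. May be absent (None); three or all four are there
- case: grey painted steel parts case, fixed, open-topped box 140 mm (x) by 160 mm (y) outside, 56 mm high, walls and floor 5 mm; origin at the middle of its underside, front (-x) with a small stud towards the robot
- case_in (a point): middle of the case's inner floor, 5 mm above the bench
- lid (a joint): angle of the case's lid, hinged along the case's far (+x) top edge: 0 shut, grows as it opens upward, about 1.4 to 1.7 standing open at the start (1.57 is upright). Stiff hinge: it stays where it is left; about 1.5 to 3 N at its free edge moves it. The lid is a 140 by 160 mm plate, 6 mm thick; shut it lies on the case at 56.5 to 62.5 mm above the bench
- lid_hinge (a point): middle of the lid's hinge line (at the case's far top edge, 70 mm in +x of the case's origin, 56.5 mm up); the hinge line runs along the case's y
- lid_edge (a point): middle of the lid's free edge, half-way through its thickness, 140 mm from the hinge line
- hasp (a joint): angle of the hasp, a steel flap hinged on the lid's free edge: 0 = hanging straight down relative to the lid (with the lid shut: flat against the case's front, its slot over the stud, closed), 1.57 = sticking straight out forward, 3.14 = standing up square to the lid, up to 4.2 leaning back over it. Starts at 3.2 to 3.7. Light friction (about 0.6 N at its tip): it stays where it is left
- hasp_hinge (a point): middle of the hasp's hinge line, 4.5 mm out from the lid's free edge, parallel to the case's y
- hasp_tip (a point): middle of the hasp's free end, 44 mm from its hinge line. The hasp is 40 mm wide (along the case's y) and 3 mm thick; the stud it closes over ends flush with it
- vial: small amber glass vial 32 mm across and 60 mm high, standing on the riser; origin under its middle
- wash: white wash bottle 60 mm across and 140 mm high, standing; origin under its middle
- tape: roll of clear tape lying flat, 90 mm across, 24 mm high; origin under its middle
- weight: brass check weight 40 mm across, 58 mm high; origin under its middle
- driver: screwdriver lying on the bench, some 150 mm long
- gauge: grey hand gauge lying flat, 70 by 110 by 30 mm; origin under its middle
Things that resemble listed ones, but are neither listed nor needed, are in the scene too. Of the things like the part that bears strip_grip, leave any that is brown; of the rest the larger one is meant.

How it is judged:
By the outcome, as a careful person would: the job done as asked, in the order asked, and still so for the second after the job is handed in, with the robot touching nothing.
Of nut0, nut1, nut2, nut3 only 3 to 4 are there at a start; the rules pass over those that are not, and their reading is None.
At some moment in a run one of strip, nut0, nut1, nut2, nut3 may be knocked a few centimetres aside while the robot is not near it.
Once in a run the grip may slacken for a moment while it holds something.
It also fails if it takes over 210 s, if anything falls off the work surface, if the arm or the gripper's body presses on something with over 40 N, if the wrist force passes 120 N, or if a joint passes its speed limit or range.

## Working session

There is one attempt and no reset: what is moved stays moved. The work goes in short steps, Python scripts to look and compute and a tool call to move; the robot and the scene stay as the last step left them, time stands still between calls to the robot, and variables do not carry over. Pictures are saved under pics/ and viewed, at most 14 in all, crops included, and the job is handed in when it is done.

Besides the shell and the picture viewer there is one more tool, called after ">>>" as a command line: name --pt "numbers of a row" for each row, then --argument value for the rest. step_arm: Moves the arm, as the interface text tells. Its arguments: {"type":"object","properties":{"plan":{"type":"array","items":{"type":"array","items":{"type":"number"}}}},"required":["plan"]}

```bash
mkdir -p pics
cat > h.py <<'E'
import numpy as np, cv2
from plant import env
def cam(n,save=None):
    c=env.camera(n)
    if save: cv2.imwrite('pics/'+save+'.png',c['color'])
    return c
def ray(c,u,v):
    f=c['color'].shape[0]/2/np.tan(np.radians(c['fovy'])/2)
    W=np.linalg.inv(np.array(c['world_to_cam']))
    d=W[:3,:3]@np.array([(u-c['cx'])/f,-(v-c['cy'])/f,-1.0])
    return W[:3,3],d
def onz(c,u,v,z):
    o,d=ray(c,u,v); return o+d*(z-o[2])/d[2]
def proj(c,p):
    f=c['color'].shape[0]/2/np.tan(np.radians(c['fovy'])/2)
    q=np.array(c['world_to_cam'])@np.append(p,1)
    return np.array([c['cx']+f*q[0]/-q[2],c['cy']-f*q[1]/-q[2]])
def tri(c1,p1,c2,p2):
    o1,d1=ray(c1,*p1);o2,d2=ray(c2,*p2)
    s=np.linalg.lstsq(np.c_[d1,-d2],o2-o1,rcond=None)[0]
    a=o1+d1*s[0];b=o2+d2*s[1]; return (a+b)/2,np.linalg.norm(a-b)
E
python3 - <<'E'
from h import *
for n in ['scene','side','wrist']:
    c=cam(n,n+'0'); W=np.linalg.inv(np.array(c['world_to_cam'])); print(n,c['fovy'],c['cx'],c['cy'],W[:3,3].round(3),W[:3,2].round(2), [k for k in c])
s=env.state();print({k:np.round(v,3) for k,v in s.items()})
E
```

```text
scene 52.668717537208316 281.38347924557036 213.35137732872312 [ 1.099 -0.699  0.929] [ 0.48 -0.56  0.67] ['color', 'fovy', 'cx', 'cy', 'world_to_cam']
side 42.01692363445555 281.20227552501365 205.34229878120115 [0.432 1.28  1.143] [-0.03  0.75  0.66] ['color', 'fovy', 'cx', 'cy', 'world_to_cam']
wrist 60.394713860267125 287.34108584416515 213.28527472089084 [0.059 0.528 0.374] [-0.3   0.08  0.95] ['color', 'fovy', 'cx', 'cy', 'world_to_cam']
{'t': np.float64(0.15), 'qpos': array([ 1.305,  0.126, -0.04 ,  1.405, -0.   ,  1.571]), 'qd': array([-0.   , -0.002,  0.001, -0.001, -0.001, -0.   ]), 'joint_torque': array([ 1.0000e-03, -4.3627e+01,  3.5315e+01,  1.4000e-02, -0.0000e+00,
       -0.0000e+00]), 'tcp_pos': array([0.138, 0.506, 0.25 ]), 'ee_rot': array([ 0.132,  0.991, -0.001, -0.   ]), 'force': array([-0.232, -0.965,  0.175]), 'wrist_torque': array([ 0.055, -0.014, -0.014]), 'finger_force': np.float64(0.0), 'grip_width': np.float64(0.999)}
```

View pics/scene0.png

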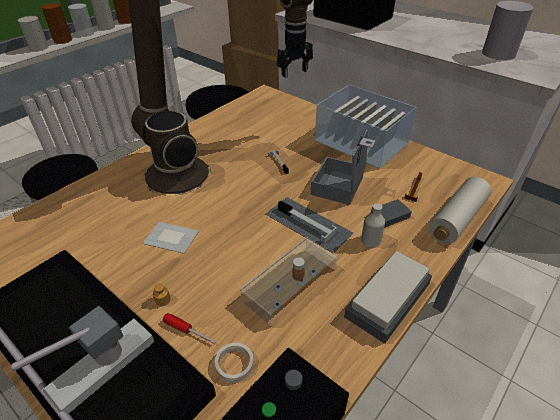

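View pics/side0.png

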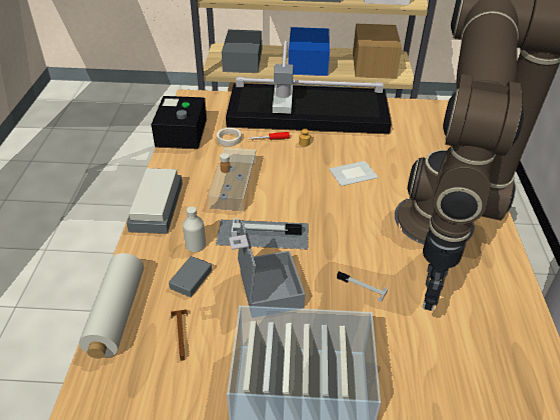

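Both pictures show the riser with 3–4 nuts (scene ~ (275,285), side ~ (230,185)), the mat with the black-gripped strip (scene (305,220), side (265,230)), the case (scene (338,180), side (272,275)), plus a small decoy and a brown decoy. Zooming in.

Run:
```python
import cv2
a=cv2.imread('pics/scene0.png')[125:325,225:405];b=cv2.imread('pics/side0.png')[140:315,195:315]
cv2.imwrite('pics/sc1.png',cv2.resize(a,None,fx=3,fy=3,interpolation=cv2.INTER_CUBIC))
cv2.imwrite('pics/si1.png',cv2.resize(b,None,fx=3.4,fy=3.4,interpolation=cv2.INTER_CUBIC))
```

```text
(no output)
```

View pics/sc1.png

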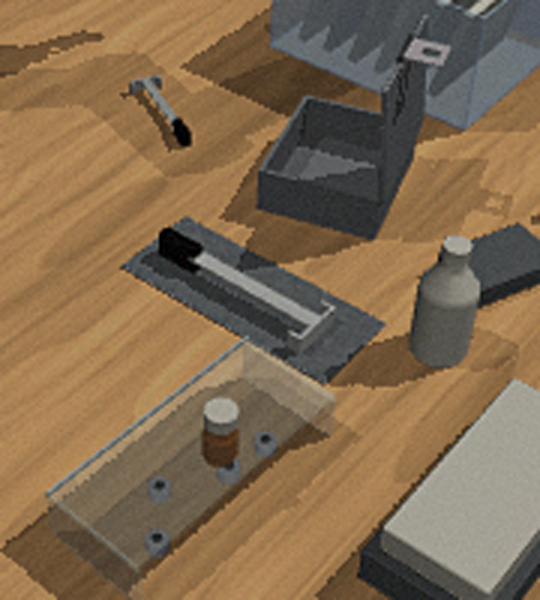

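View pics/si1.png

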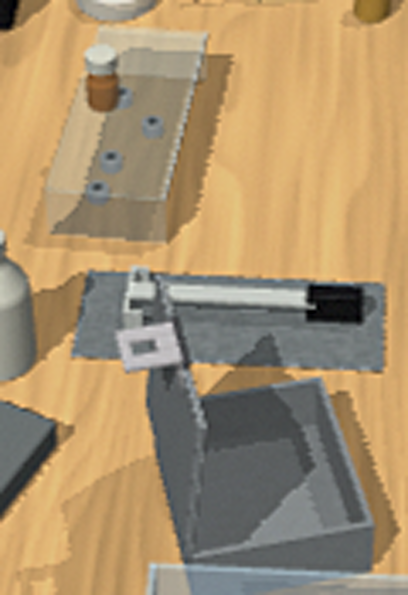

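Zoomed: four nuts under the riser, strip grip at scene crop (180,250), lip (310,330), case open with lid/hasp. Now positions.

```bash
cat > loc.py <<'E'
from h import *
a=cam('scene');b=cam('side')
S=lambda x,y:(x/3+225,y/3+125)
D=lambda x,y:(x/3.4+195,y/3.4+140)
for p in [(160,488),(157,542),(229,470),(266,443)]: print('nut sc',onz(a,*S(*p),.012).round(3))
for p in [(124,97),(152,126),(111,160),(97,190)]: print('nut si',onz(b,*D(*p),.012).round(3))
P={'trimL/R near-case':((248,340),(165,200)),'trim far':((50,493),(208,35)),'grip':((180,240),(335,288)),}
for p in [(248,340),(50,493),(137,575),(333,402)]: print('riser58 sc',onz(a,*S(*p),.058).round(3))
for p in [(208,35),(165,200),(97,28),(47,190)]: print('riser58 si',onz(b,*D(*p),.058).round(3))
for p in [(187,218),(122,265),(325,380),(383,322)]: print('mat sc',onz(a,*S(*p),.002).round(3))
for p in [(385,283),(384,370),(88,270),(73,357)]: print('mat si',onz(b,*D(*p),.002).round(3))
for p in [(163,232),(200,243),(310,328)]: print('strip top sc',onz(a,*S(*p),.034).round(3))
for p in [(307,285),(363,285),(362,322),(306,318)]: print('strip top si z.03',onz(b,*D(*p),.034).round(3))
for p in [(258,178),(310,97),(383,112),(375,210)]: print('case56 sc',onz(a,*S(*p),.056).round(3))
for p in [(322,380),(371,524),(187,557),(207,425)]: print('case56 si',onz(b,*D(*p),.056).round(3))
print('hasp',tri(a,S(428,52),b,D(148,346)))
print('lidedge corner',tri(a,S(417,18),b,D(150,390)))
E
python3 loc.py
```

```text
nut sc [ 0.629 -0.163  0.012]
nut sc [ 0.664 -0.209  0.012]
nut sc [ 0.663 -0.107  0.012]
nut sc [ 0.67  -0.06   0.012]
nut si [ 0.657 -0.197  0.012]
nut si [ 0.624 -0.153  0.012]
nut si [ 0.657 -0.097  0.012]
nut si [ 0.665 -0.052  0.012]
riser58 sc [ 0.602 -0.002  0.058]
riser58 sc [ 0.584 -0.254  0.058]
riser58 sc [ 0.695 -0.268  0.058]
riser58 sc [ 0.709 -0.015  0.058]
riser58 si [ 0.576 -0.245  0.058]
riser58 si [0.593 0.012 0.058]
riser58 si [ 0.688 -0.249  0.058]
riser58 si [0.7   0.006 0.058]
mat sc [0.399 0.151 0.002]
mat sc [0.396 0.045 0.002]
mat sc [0.662 0.048 0.002]
mat sc [0.661 0.153 0.002]
mat si [0.392 0.048 0.002]
mat si [0.391 0.157 0.002]
mat si [0.661 0.049 0.002]
mat si [0.659 0.16  0.002]
strip top sc [0.419 0.087 0.034]
strip top sc [0.461 0.099 0.034]
strip top sc [0.625 0.07  0.034]
strip top si z.03 [0.461 0.089 0.034]
strip top si z.03 [0.412 0.086 0.034]
strip top si z.03 [0.412 0.133 0.034]
strip top si z.03 [0.46  0.131 0.034]
case56 sc [0.457 0.205 0.056]
case56 sc [0.41  0.369 0.056]
case56 sc [0.494 0.398 0.056]
case56 sc [0.586 0.241 0.056]
case56 si [0.443 0.225 0.056]
case56 si [0.401 0.373 0.056]
case56 si [0.535 0.413 0.056]
case56 si [0.532 0.281 0.056]
hasp (array([0.56849013, 0.33921335, 0.1991224 ]), np.float64(0.0021011780733907206))
lidedge corner (array([0.54676045, 0.37996827, 0.20591025]), np.float64(0.030903662662934633))
```

View pics/wrist0.png

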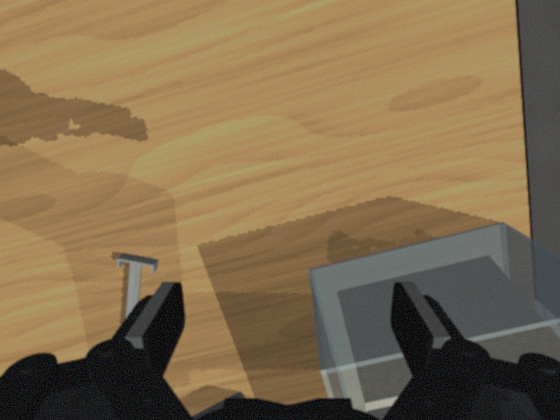

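>>> step_arm --pt "1 32 -50 0 2" --pt "1 64 -100 0 4" --pt "1 96 -150 0 6" --pt "1 128 -200 0 8" --pt "1 160 -250 0 10"

```text
t: 0.88
tcp_pos: [0.2985, 0.2549, 0.2504]
ee_rot: [0.045, 0.999, 0.0, 0.0]
force: [1.1, 0.0, 0.2]
grip_width: 0.999
finger_force: 0.0
```

>>> step_arm --pt "1 32 -50 0 0" --pt "1 64 -100 0 0" --pt "1 90 -146 0 0" --pt "1 90 -146 0 0" --pt "1 90 -146 0 0"

```text
t: 1.5
tcp_pos: [0.3878, 0.1105, 0.2502]
ee_rot: [0.046, 0.999, 0.0, -0.0]
force: [-1.2, 0.4, 0.2]
grip_width: 1.002
finger_force: 0.0
```

Run:
```python
from h import *
w=cam('wrist','w1');s=env.state();print(s['tcp_pos'],s['ee_rot'],s['t'])
b=cam('side')
for p in [(353,173)]: print('paper',onz(b,*p,.0))
```

```text
[0.38750794 0.11108854 0.25023226] [ 4.52483822e-02  9.98975739e-01  1.13289211e-04 -2.08219127e-04] 1.55
paper [ 0.24160168 -0.218377    0.        ]
```

View pics/w1.png

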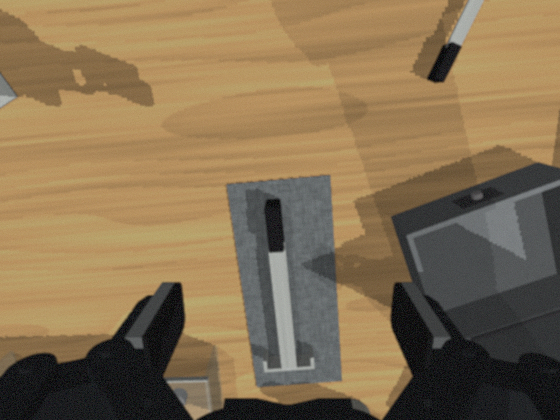

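Wrist view: strip grip block centred (274,225), lip bar from (264,368) to (314,366), mat corners (227,184),(330,175),(341,380),(257,386), case front stud (478,196).

Run:
```python
from h import *
w=cam('wrist')
g=cv2.cvtColor(w['color'],cv2.COLOR_BGR2GRAY)
m=np.zeros_like(g);m[190:260,255:295]=(g[190:260,255:295]<40)*255
c=max(cv2.findContours(m,0,1)[0],key=cv2.contourArea);print(cv2.minAreaRect(c),cv2.boundingRect(c))
for p in [(264.5,200),(280,199),(268.5,252),(283.5,251),cv2.minAreaRect(c)[0]]: print('g',onz(w,*p,.034).round(4))
for p in [(264,371),(314,368),(263,361),(312,358)]: print('lip',onz(w,*p,.024).round(4))
for p in [(227,184),(330,175),(341,380),(257,386)]: print('mat',onz(w,*p,.002).round(4))
for p in [(393,216),(548,163)]: print('case front top',onz(w,*p,.056).round(4))
```

```text
((273.07806396484375, 224.99180603027344), (51.190860748291016, 15.54569149017334), 83.9909896850586) (264, 200, 19, 51)
g [0.4028 0.0872 0.034 ]
g [0.4031 0.1025 0.034 ]
g [0.4586 0.0853 0.034 ]
g [0.4588 0.1008 0.034 ]
g [0.4295 0.093  0.034 ]
lip [0.6173 0.0626 0.024 ]
lip [0.6182 0.1225 0.024 ]
lip [0.6027 0.063  0.024 ]
lip [0.6035 0.1211 0.024 ]
mat [0.3908 0.0466 0.002 ]
mat [0.3908 0.1558 0.002 ]
mat [0.6597 0.156  0.002 ]
mat [0.6598 0.0475 0.002 ]
case front top [0.4225 0.2068 0.056 ]
case front top [0.3848 0.3438 0.056 ]
```

>>> step_arm --pt "1 46 -17 -50 4.7" --pt "1 46 -17 -110 4.7" --pt "1 46 -17 -170 4.7" --pt "1 46 -17 -210 4.7" --pt "1 46 -17 -222 4.7"

```text
t: 2.28
tcp_pos: [0.4316, 0.0943, 0.026]
ee_rot: [0.003, 1.0, -0.0, -0.002]
force: [-1.0, -0.8, -0.3]
grip_width: 1.0
finger_force: 0.0
```

>>> step_arm --pt "0 0 0 0 0" --pt "0 0 0 0 0" --pt "0 0 0 0 0" --pt "0 0 0 0 0" --pt "0 0 0 0 0"

```text
t: 2.9
tcp_pos: [0.4348, 0.0937, 0.0295]
ee_rot: [0.005, 1.0, 0.0, 0.001]
force: [-0.9, -0.3, 6.3]
grip_width: 0.177
finger_force: 59.6
```

>>> step_arm --pt "0 0 0 0 0" --pt "0 0 0 20 0" --pt "0 0 0 60 0" --pt "0 0 0 100 0" --pt "0 0 0 100 0"

```text
t: 3.52
tcp_pos: [0.4359, 0.0939, 0.1315]
ee_rot: [0.005, 1.0, 0.001, 0.003]
force: [0.1, 1.6, -2.5]
grip_width: 0.172
finger_force: 58.6
```

Run:
```python
from h import *
w=cam('scene','s2')['color'][125:325,205:405];b=cam('side')['color'][130:330,180:380];r=lambda i:cv2.resize(i,None,fx=2,fy=2)
cv2.imwrite('pics/c2.png',np.hstack([r(w),r(b)]))
```

```text
(no output)
```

View pics/c2.png

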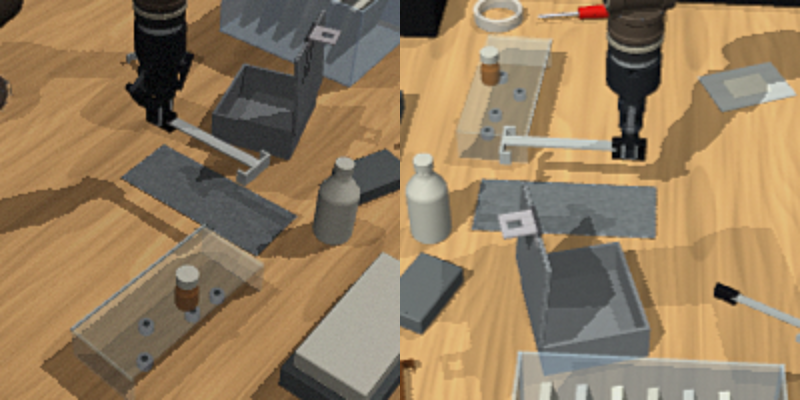

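>>> step_arm --pt "0 0 0 50 0" --pt "0 15 -45 80 -2" --pt "0 30 -100 100 -2" --pt "0 45 -155 122 -2" --pt "0 56 -205 122 -2"

```text
t: 4.25
tcp_pos: [0.4905, -0.1134, 0.2503]
ee_rot: [0.022, 1.0, -0.0, 0.0]
force: [1.1, 0.5, -0.9]
grip_width: 0.177
finger_force: 59.0
```

>>> step_arm --pt "0 0 0 0 0" --pt "0 0 0 0 0"

```text
t: 4.5
tcp_pos: [0.4892, -0.1114, 0.2487]
ee_rot: [0.022, 1.0, 0.0, -0.001]
force: [0.1, 0.7, -1.4]
grip_width: 0.172
finger_force: 59.0
```

Run:
```python
from h import *
w=cam('wrist','w3');s=env.state();print(s['tcp_pos'],s['ee_rot'],s['t'])
```

```text
[ 0.48926725 -0.11085632  0.24907653] [ 2.19067127e-02  9.99759248e-01  3.91310412e-04 -1.17817869e-03] 4.55
```

View pics/w3.png

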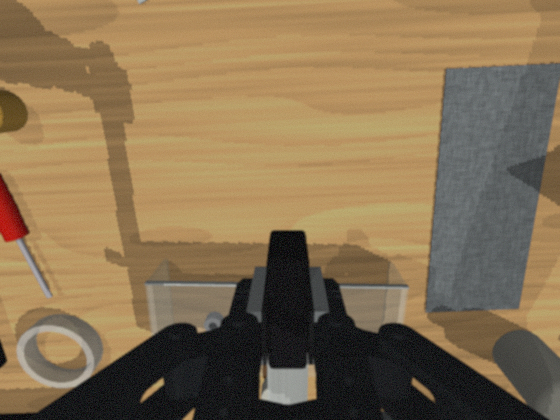

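Wrist view: riser trim from (147,283) to (407,286), nut B at (212,321); strip centred in the gripper.

Run:
```python
from h import *
w=cam('wrist');b=cam('side');a=cam('scene')
for p in [(147,283),(407,286)]: print(onz(w,*p,.056).round(4))
n=onz(w,212,321,.014);print('B',n)
D=lambda x,y:(x/3.4+195,y/3.4+140)
S=lambda x,y:(x/3+225,y/3+125)
print('B in side',proj(b,n),D(152,126),'scene',proj(a,n),S(160,488))
for p in [(124,97),(152,126),(111,160),(97,190)]: print('nut si',onz(b,*D(*p),.014).round(3))
for p in [(157,542),(160,488),(229,470),(266,443)]: print('nut sc',onz(a,*S(*p),.014).round(3))
# lip in side
```

```text
[ 0.5788 -0.2538  0.056 ]
[0.5932 0.0033 0.056 ]
B [ 0.65403592 -0.20578712  0.014     ]
B in side [232.5529603  166.59196386] (239.7058823529412, 177.05882352941177) scene [275.13682147 302.23550996] (278.3333333333333, 287.66666666666663)
nut si [ 0.656 -0.195  0.014]
nut si [ 0.624 -0.15   0.014]
nut si [ 0.657 -0.095  0.014]
nut si [ 0.665 -0.049  0.014]
nut sc [ 0.665 -0.21   0.014]
nut sc [ 0.63  -0.164  0.014]
nut sc [ 0.664 -0.109  0.014]
nut sc [ 0.671 -0.062  0.014]
```

>>> step_arm --pt "0 -55 -17 0 -0.5" --pt "0 -110 -38 0 -0.5" --pt "0 -110 -38 -60 -0.5" --pt "0 -110 -38 -120 -0.5" --pt "0 -110 -38 -175 -0.5"

```text
t: 5.32
tcp_pos: [0.3796, -0.1487, 0.0739]
ee_rot: [0.026, 1.0, -0.0, 0.001]
force: [0.7, -0.7, -1.3]
grip_width: 0.172
finger_force: 59.2
```

>>> step_arm --pt "0 0 0 -28 0" --pt "0 0 0 -28 0" --pt "0 0 0 -28 0"

```text
t: 5.7
tcp_pos: [0.3808, -0.1494, 0.0486]
ee_rot: [0.026, 1.0, -0.0, 0.001]
force: [0.3, 1.2, -1.6]
grip_width: 0.176
finger_force: 59.1
```

Run:
```python
from h import *
b=cam('side');a=cam('scene');s=env.state();print(s['tcp_pos'],s['ee_rot'],s['t'])
u,v=proj(a,s['tcp_pos']+[.09,0,0]).astype(int);x,y=proj(b,s['tcp_pos']+[.16,0,0]).astype(int);print(u,v,x,y)
r=lambda i:cv2.resize(i,None,fx=4,fy=4,interpolation=cv2.INTER_CUBIC)
cv2.imwrite('pics/c4.png',np.hstack([r(a['color'][v-60:v+60,u-50:u+50]),r(b['color'][y-60:y+60,x-50:x+50])]))
```

```text
[ 0.38126028 -0.14971978  0.04903886] [ 2.61427318e-02  9.99656981e-01 -5.34097799e-04  1.48104019e-03] 5.8
239 247 264 169
```

View pics/c4.png

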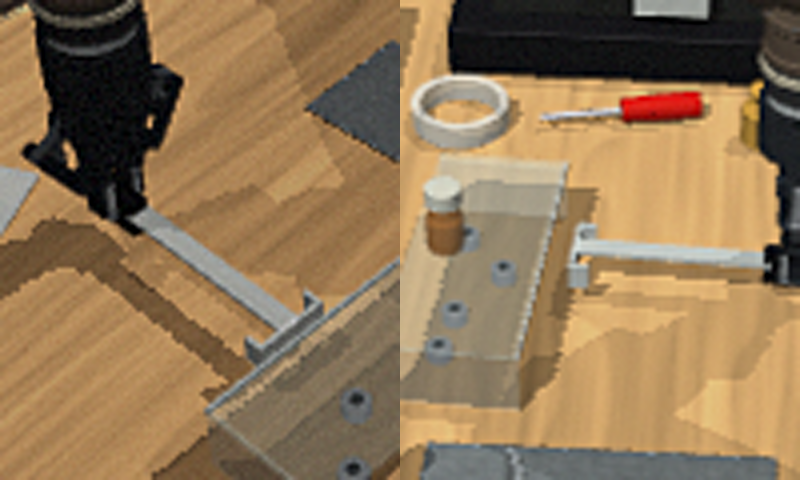

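Run:
```python
from h import *
b=cam('side');a=cam('scene')
D=lambda x,y:(214+(x-400)/4,109+y/4)
S=lambda x,y:(189+x/4,187+y/4)
for p in [(573,228),(569,268),(586,287)]: print(onz(b,*D(*p),.044).round(4))
for p in [(250,340),(322,297)]: print(onz(a,*S(*p),.044).round(4))
for p in [(470,238),(505,268),(456,310),(440,345)]: print('nut',onz(b,*D(*p),.014).round(4))
for p in [(353,470),(356,400)]: print('nut',onz(a,*S(*p),.014).round(4))
```

```text
[ 0.5666 -0.1756  0.044 ]
[ 0.5654 -0.1215  0.044 ]
[ 0.5496 -0.0977  0.044 ]
[ 0.5553 -0.1884  0.044 ]
[ 0.5671 -0.1285  0.044 ]
nut [ 0.6563 -0.1948  0.014 ]
nut [ 0.6223 -0.1558  0.014 ]
nut [ 0.6562 -0.0976  0.014 ]
nut [ 0.6634 -0.0525  0.014 ]
nut [ 0.6629 -0.2076  0.014 ]
nut [ 0.6275 -0.1633  0.014 ]
```

>>> step_arm --pt "0 30 -5 0 0" --pt "0 60 -6 0 0" --pt "0 84 -8 0 0" --pt "0 84 -8 -12 0" --pt "0 84 -8 -18 0"

```text
t: 6.52
tcp_pos: [0.4626, -0.1572, 0.0283]
ee_rot: [0.026, 1.0, 0.0, -0.001]
force: [0.3, 0.6, -1.6]
grip_width: 0.175
finger_force: 59.1
```

>>> step_arm --pt "0 0 0 0 0" --pt "0 -15 1 0 0" --pt "0 -35 2 0 0" --pt "0 -55 3 0 0" --pt "0 -75 4 0 0"

```text
t: 7.15
tcp_pos: [0.3871, -0.1532, 0.0295]
ee_rot: [0.027, 1.0, -0.0, -0.0]
force: [0.1, 0.0, -1.0]
grip_width: 0.169
finger_force: 59.1
```

>>> step_arm --pt "0 -20 1 0 0" --pt "0 -40 2 0 0" --pt "0 -60 3 0 0" --pt "0 -80 4 0 0" --pt "0 -80 4 0 0"

```text
t: 7.78
tcp_pos: [0.3075, -0.1494, 0.0295]
ee_rot: [0.027, 1.0, -0.0, -0.0]
force: [0.7, 0.1, -0.2]
grip_width: 0.174
finger_force: 59.1
```

```bash
cat > look.py <<'E'
from h import *
import sys
b=cam('side');a=cam('scene');s=env.state();print(s['tcp_pos'],s['ee_rot'],s['t'],s['grip_width'])
r=lambda i,k=4:cv2.resize(i,None,fx=k,fy=k,interpolation=cv2.INTER_CUBIC)
# scene crop x225..325,y225..345 ; side crop 205..305,110..230
cv2.imwrite('pics/%s.png'%sys.argv[1],np.hstack([r(a['color'][205:325,215:315]),r(b['color'][130:250,205:305])]))
E
python3 look.py c5
```

```text
[ 0.30921726 -0.14966399  0.02952489] [ 2.66527580e-02  9.99644594e-01 -1.16136782e-04  5.49710238e-04] 7.875 0.17593874106612184
```

View pics/c5.png

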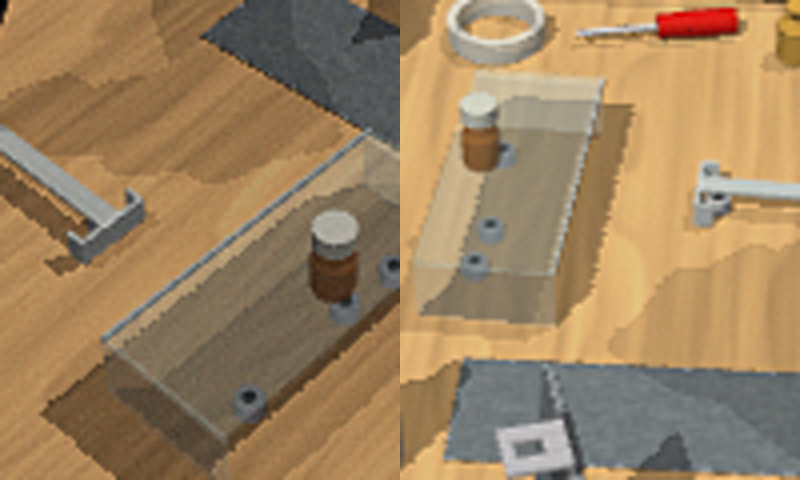

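>>> step_arm --pt "0 0 0 50 0" --pt "0 35 -30 60 0" --pt "0 71 -53 60 0" --pt "0 71 -53 30 0" --pt "0 71 -53 18 0"

```text
t: 8.5
tcp_pos: [0.3796, -0.2021, 0.0455]
ee_rot: [0.026, 1.0, 0.001, -0.001]
force: [0.1, -0.5, -1.9]
grip_width: 0.173
finger_force: 59.1
```

>>> step_arm --pt "0 30 0 0 0" --pt "0 75 0 0 0" --pt "0 120 0 0 0" --pt "0 120 0 -10 0" --pt "0 120 0 -17.5 0"

```text
t: 9.12
tcp_pos: [0.4989, -0.2018, 0.0287]
ee_rot: [0.026, 1.0, 0.0, -0.001]
force: [-0.6, -0.0, -2.3]
grip_width: 0.17
finger_force: 64.0
```

>>> step_arm --pt "0 0 0 0 0" --pt "0 -15 0 0 0" --pt "0 -35 0 0 0" --pt "0 -55 0 0 0" --pt "0 -75 0 0 0"

```text
t: 9.75
tcp_pos: [0.4228, -0.2024, 0.0302]
ee_rot: [0.027, 1.0, -0.0, 0.0]
force: [0.6, -0.3, -1.8]
grip_width: 0.168
finger_force: 64.1
```

>>> step_arm --pt "0 -20 0 0 0" --pt "0 -40 0 0 0" --pt "0 -60 0 0 0" --pt "0 -65 0 0 0" --pt "0 -65 0 0 0"

```text
t: 10.38
tcp_pos: [0.3599, -0.2027, 0.03]
ee_rot: [0.027, 1.0, -0.0, 0.0]
force: [0.1, -0.2, -1.6]
grip_width: 0.17
finger_force: 64.1
```

```bash
python3 look.py c6
```

```text
[ 0.36053109 -0.20268968  0.02995204] [ 2.63754559e-02  9.99652037e-01 -1.26826859e-04  3.53142162e-04] 10.475 0.170299175248275
```

View pics/c6.png

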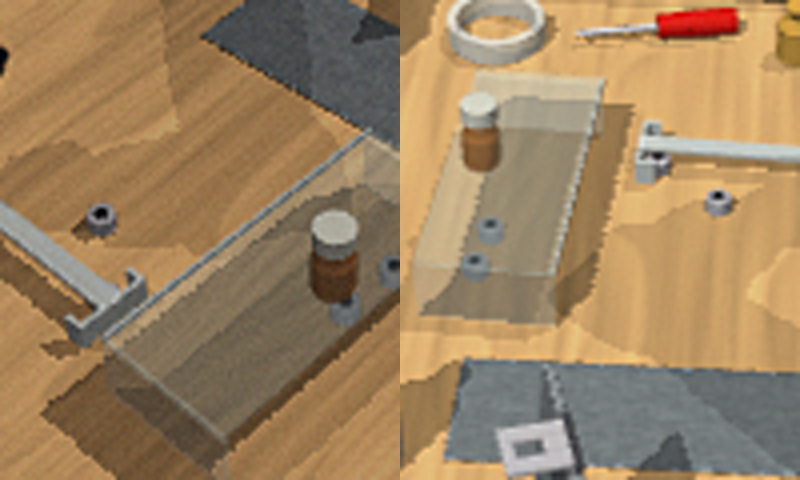

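>>> step_arm --pt "0 0 0 50 0" --pt "0 8 45 60 0" --pt "0 20 101 60 0" --pt "0 20 101 30 0" --pt "0 20 101 17.5 0"

```text
t: 11.1
tcp_pos: [0.3798, -0.1005, 0.0461]
ee_rot: [0.025, 1.0, 0.0, -0.001]
force: [-0.2, 0.3, -1.7]
grip_width: 0.174
finger_force: 64.1
```

>>> step_arm --pt "0 30 0 0 0" --pt "0 75 0 0 0" --pt "0 120 0 0 0" --pt "0 120 0 -10 0" --pt "0 120 0 -17.5 0"

```text
t: 11.72
tcp_pos: [0.4989, -0.1019, 0.0285]
ee_rot: [0.027, 1.0, 0.0, -0.001]
force: [-1.1, 0.2, -1.1]
grip_width: 0.172
finger_force: 64.0
```

>>> step_arm --pt "0 0 0 0 0" --pt "0 -15 0 0 0" --pt "0 -35 0 0 0" --pt "0 -55 0 0 0" --pt "0 -75 0 0 0"

```text
t: 12.35
tcp_pos: [0.4228, -0.1013, 0.0301]
ee_rot: [0.027, 1.0, -0.0, 0.0]
force: [0.3, 0.2, -0.6]
grip_width: 0.175
finger_force: 64.0
```

>>> step_arm --pt "0 -20 0 0 0" --pt "0 -40 0 0 0" --pt "0 -60 0 0 0" --pt "0 -65 0 0 0" --pt "0 -65 0 0 0"

```text
t: 12.98
tcp_pos: [0.3599, -0.1016, 0.03]
ee_rot: [0.027, 1.0, -0.0, 0.0]
force: [0.5, -0.0, -0.7]
grip_width: 0.172
finger_force: 64.0
```

```bash
python3 look.py c7
```

```text
[ 0.36060487 -0.10159468  0.02999731] [ 2.64183887e-02  9.99650879e-01 -6.49658060e-05  4.29399698e-04] 13.075 0.17596707413475482
```

View pics/c7.png

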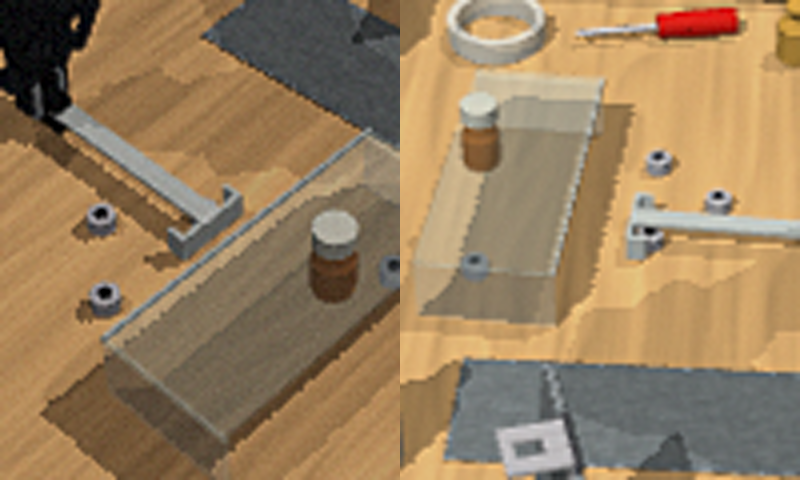

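>>> step_arm --pt "0 0 0 50 0" --pt "0 8 25 60 0" --pt "0 20 51 60 0" --pt "0 20 51 30 0" --pt "0 20 51 17.5 0"

```text
t: 13.7
tcp_pos: [0.3796, -0.05, 0.046]
ee_rot: [0.026, 1.0, 0.0, -0.001]
force: [-1.0, 0.8, -0.6]
grip_width: 0.175
finger_force: 64.1
```

>>> step_arm --pt "0 30 0 0 0" --pt "0 75 0 0 0" --pt "0 128 0 0 0" --pt "0 128 0 -10 0" --pt "0 128 0 -17.5 0"

```text
t: 14.32
tcp_pos: [0.507, -0.0506, 0.0286]
ee_rot: [0.027, 1.0, 0.0, -0.001]
force: [-0.7, -0.9, -2.2]
grip_width: 0.173
finger_force: 64.1
```

>>> step_arm --pt "0 0 0 0 0" --pt "0 -15 0 0 0" --pt "0 -35 0 0 0" --pt "0 -55 0 0 0" --pt "0 -75 0 0 0"

```text
t: 14.95
tcp_pos: [0.4308, -0.0504, 0.0302]
ee_rot: [0.027, 1.0, -0.0, 0.0]
force: [-0.3, 0.0, 0.1]
grip_width: 0.174
finger_force: 64.0
```

>>> step_arm --pt "0 -20 0 0 0" --pt "0 -40 0 0 0" --pt "0 -46 0 0 0" --pt "0 -46 0 0 0" --pt "0 -46 0 50 0"

```text
t: 15.58
tcp_pos: [0.3847, -0.0501, 0.0779]
ee_rot: [0.026, 1.0, 0.0, -0.003]
force: [1.9, 0.2, -0.7]
grip_width: 0.175
finger_force: 64.0
```

>>> step_arm --pt "0 0 0 40 0" --pt "0 0 0 90 0" --pt "0 10 50 90 1" --pt "0 25 105 90 2" --pt "0 47 143 90 2.5"

```text
t: 16.2
tcp_pos: [0.4347, 0.0946, 0.1703]
ee_rot: [0.004, 1.0, 0.0, 0.001]
force: [0.8, -0.9, -0.5]
grip_width: 0.172
finger_force: 64.1
```

>>> step_arm --pt "0 0 0 0 0" --pt "0 0 0 0 0" --pt "0 0 0 0 0"

```text
t: 16.58
tcp_pos: [0.4336, 0.0918, 0.1698]
ee_rot: [0.005, 1.0, -0.0, -0.0]
force: [-0.7, 0.3, -1.3]
grip_width: 0.172
finger_force: 64.0
```

Run:
```python
from h import *
b=cam('side');a=cam('scene');s=env.state();print(s['tcp_pos'],s['ee_rot'],s['t'],s['grip_width'])
r=lambda i,k=4:cv2.resize(i,None,fx=k,fy=k,interpolation=cv2.INTER_CUBIC)
cv2.imwrite('pics/c8.png',np.hstack([r(a['color'][185:335,205:305]),r(b['color'][130:280,205:305])]))
```

```text
[0.43369847 0.09175457 0.16989799] [ 5.35169165e-03  9.99985677e-01 -2.67866314e-05  6.85757261e-05] 16.675 0.17495170615447883
```

View pics/c8.png

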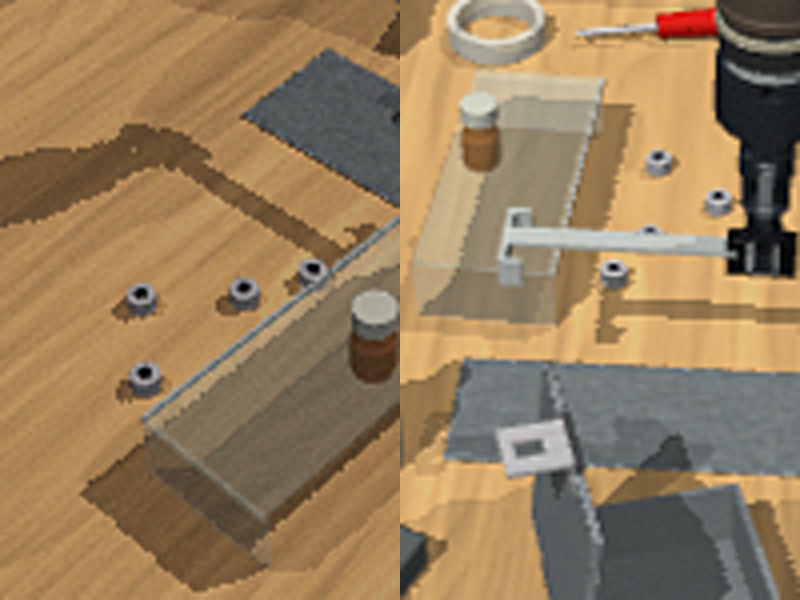

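All four nuts are out and the strip hangs over the mat; laying it back on the mat's middle (nuts at side px ≈ (270,170),(285,180),(267,188),(258,198)).

>>> step_arm --pt "0 1 8 -50 0" --pt "0 1 8 -100 0" --pt "0 1 8 -130 0" --pt "0 1 8 -138 0" --pt "0 1 8 -141 0"

```text
t: 17.3
tcp_pos: [0.4352, 0.1003, 0.0295]
ee_rot: [0.005, 1.0, 0.0, 0.0]
force: [-11.2, -2.2, 22.5]
grip_width: 0.174
finger_force: 67.1
```

>>> step_arm --pt "0 0 0 0 0" --pt "1 0 0 0 0" --pt "1 0 0 0 0" --pt "1 0 0 0 0" --pt "1 0 0 0 0"

```text
t: 17.92
tcp_pos: [0.435, 0.1006, 0.0289]
ee_rot: [0.005, 1.0, 0.0, 0.0]
force: [0.0, 0.2, -0.0]
grip_width: 0.991
finger_force: 0.0
```

>>> step_arm --pt "1 0 0 20 0" --pt "1 0 0 60 0" --pt "1 0 0 110 0" --pt "1 0 -50 160 0" --pt "1 -40 -110 192 0"

```text
t: 18.55
tcp_pos: [0.4072, 0.0078, 0.2127]
ee_rot: [0.004, 1.0, -0.0, 0.002]
force: [1.4, -0.9, 0.4]
grip_width: 1.0
finger_force: 0.0
```

>>> step_arm --pt "1 -20 -60 0 0" --pt "1 -40 -110 0 0" --pt "1 -40 -110 0 0" --pt "1 -40 -110 0 0"

```text
t: 19.05
tcp_pos: [0.3658, -0.1017, 0.2106]
ee_rot: [0.005, 1.0, 0.0, 0.0]
force: [-0.3, 0.9, 0.2]
grip_width: 0.999
finger_force: 0.0
```

```bash
cat > nuts.py <<'E'
from h import *
s=env.state();print(s['tcp_pos'].round(4),s['ee_rot'].round(3),s['t'])
w=cam('wrist','wn');b=cam('side','sn');a=cam('scene','an')
def det(c,pts,k):
    g=cv2.cvtColor(c['color'],cv2.COLOR_BGR2HSV)
    m=((g[...,1]<70)&(g[...,2]>60)).astype(np.uint8)*255
    n,l,st,ce=cv2.connectedComponentsWithStats(m)
    for i in range(1,n):
        if k[0]<st[i,4]<k[1]:
            p=onz(c,*ce[i],.008)
            if .40<p[0]<.60 and -.25<p[1]<0.0: print(ce[i].round(1),st[i,2:],p[:2].round(4))
print('wrist');det(w,0,(60,900))
print('side');det(b,0,(8,80))
print('scene');det(a,0,(8,80))
E
python3 nuts.py
```

```text
[ 0.3658 -0.1017  0.2106] [0.005 1.    0.    0.   ] 19.05
wrist
[237.2 288.5] [ 23  24 379] [ 0.4732 -0.1544]
[192.5 332.9] [ 24  24 375] [ 0.5266 -0.2052]
[288.4 332. ] [ 20  25 357] [ 0.5264 -0.1023]
[331.3 352.3] [ 20  25 350] [ 0.553  -0.0557]
side
[269.3 170.4] [ 7  7 35] [ 0.5282 -0.2015]
[284.1 180.3] [ 7  7 40] [ 0.4752 -0.1511]
[266.9 189.3] [ 7  7 40] [ 0.529  -0.0998]
[257.9 198. ] [ 7  7 42] [ 0.5546 -0.0536]
scene
[265.7 258.1] [ 8  9 48] [ 0.5289 -0.1032]
[240.1 259.6] [ 7  8 43] [ 0.4763 -0.155 ]
[241.  279.4] [ 8  9 48] [ 0.529  -0.2055]
```

>>> step_arm --pt "0.5 45 -20 -30 0" --pt "0.5 85 -40 -65 0" --pt "0.5 109 -51 -115 0" --pt "0.5 109 -51 -165 0" --pt "0.5 109 -51 -188 0"

```text
t: 19.82
tcp_pos: [0.4737, -0.1506, 0.019]
ee_rot: [0.003, 1.0, 0.001, -0.002]
force: [0.4, -0.2, -0.1]
grip_width: 0.504
finger_force: 0.0
```

>>> step_arm --pt "0.5 0 0 0 0" --pt "0 0 0 0 0" --pt "0 0 0 0 0" --pt "0 0 0 0 0" --pt "0 0 0 0 0"

```text
t: 20.45
tcp_pos: [0.4758, -0.1526, 0.024]
ee_rot: [0.005, 1.0, 0.0, 0.001]
force: [-0.3, 2.1, 5.8]
grip_width: 0.218
finger_force: 59.2
```

>>> step_arm --pt "0 0 0 50 0" --pt "0 0 0 110 0" --pt "0 -10 50 140 5" --pt "0 -30 105 140 10" --pt "0 -60 155 140 15"

```text
t: 21.08
tcp_pos: [0.4147, 0.0036, 0.1634]
ee_rot: [-0.127, 0.992, -0.0, 0.001]
force: [0.3, 0.9, -1.1]
grip_width: 0.218
finger_force: 58.8
```

>>> step_arm --pt "0 -20 58 0 0" --pt "0 -40 116 0 0" --pt "0 -60 170 0 0" --pt "0 -60 170 0 0" --pt "0 -60 170 0 0"

```text
t: 21.7
tcp_pos: [0.3546, 0.1723, 0.1627]
ee_rot: [-0.126, 0.992, -0.0, 0.0]
force: [0.5, 0.1, -0.1]
grip_width: 0.22
finger_force: 58.9
```

Run:
```python
from h import *
s=env.state();print(s['tcp_pos'].round(4),s['ee_rot'].round(3),s['t'],s['grip_width'])
w=cam('wrist','wc');
def near(c,q): print(proj(c,np.array(q)).round(0))
th=.27
for x,y in [(-.07,-.08),(-.07,.08),(.07,.08),(.07,-.08)]:
    near(w,[.49+x*np.cos(th)-y*np.sin(th),.313+x*np.sin(th)+y*np.cos(th),.056])
```

```text
[0.3546 0.1723 0.1627] [-0.126  0.992 -0.     0.   ] 21.7 0.22033603077586422
[315. 341.]
[525. 339.]
[495. 472.]
[314. 473.]
```

Run:
```python
from h import *
w=cam('wrist');g=cv2.cvtColor(w['color'],cv2.COLOR_BGR2HSV)
m=((g[...,1]<70)).astype(np.uint8)*255
m=cv2.morphologyEx(m,cv2.MORPH_OPEN,np.ones((5,5)))
for u in range(290,560,15):
    col=m[:,u]; r=np.flatnonzero(col[230:])
    print(u,r[0]+230 if len(r) else None, end=' | ')
print()
for v in (330,350,370): 
    r=np.flatnonzero(m[v]); print(v,[ (int(a[0]),int(a[-1])) for a in np.split(r,np.flatnonzero(np.diff(r)>1)+1) if len(a)])
print(onz(w,315,341,.056), onz(w,525,339,.056))
for v in range(290,400,8): print(v,w['color'][v,400],w['color'][v,470])
```

```text
290 256 | 305 264 | 320 268 | 335 306 | 350 300 | 365 300 | 380 300 | 395 299 | 410 298 | 425 298 | 440 297 | 455 297 | 470 296 | 485 296 | 500 306 | 515 321 | 530 None | 545 None | 
330 [(0, 7), (112, 157), (189, 209), (367, 385), (420, 524)]
350 [(0, 2), (110, 127), (255, 260), (447, 525)]
370 [(169, 173), (186, 194), (315, 321), (376, 381), (477, 521)]
[0.44407267 0.21656854 0.056     ] [0.40224596 0.37073385 0.056     ]
290 [ 74 110 135] [ 75 114 140]
298 [58 70 82] [62 60 55]
306 [60 59 55] [57 59 58]
314 [38 37 36] [61 62 60]
322 [31 34 31] [66 64 57]
330 [24 17 22] [63 60 61]
338 [26 20 19] [141 139 135]
346 [11 11 13] [99 96 93]
354 [23 20 15] [99 99 95]
362 [20 18 19] [95 91 91]
370 [28 25 21] [19 23 23]
378 [38 36 35] [32 32 28]
386 [33 30 34] [27 23 28]
394 [39 39 38] [27 18 19]
```

>>> step_arm --pt "0 45 40 0 1" --pt "0 90 78 0 1" --pt "0 124 107 -20 1" --pt "0 124 107 -75 1" --pt "0 124 107 -125 1"

```text
t: 22.42
tcp_pos: [0.4803, 0.2778, 0.0357]
ee_rot: [-0.133, 0.991, -0.0, -0.0]
force: [-0.5, -0.2, 0.4]
grip_width: 0.221
finger_force: 58.9
```

>>> step_arm --pt "0 0 0 0 0" --pt "0.4 0 0 0 0" --pt "0.4 0 0 0 0" --pt "0.4 0 0 30 0" --pt "0.4 0 0 85 0"

```text
t: 23.05
tcp_pos: [0.4781, 0.2789, 0.1236]
ee_rot: [-0.135, 0.991, -0.0, -0.001]
force: [1.2, 0.1, 1.0]
grip_width: 0.397
finger_force: 0.0
```

>>> step_arm --pt "0.5 0 -20 40 -5" --pt "0.5 -20 -75 55 -10" --pt "0.5 -30 -130 55 -16" --pt "0.5 -40 -185 55 -16" --pt "0.5 -50 -240 55 -16"

```text
t: 23.68
tcp_pos: [0.4288, 0.0379, 0.1799]
ee_rot: [0.004, 1.0, 0.0, 0.002]
force: [1.7, -0.0, 0.3]
grip_width: 0.502
finger_force: 0.0
```

>>> step_arm --pt "0.5 -20 -55 0 0" --pt "0.5 -40 -110 0 0" --pt "0.5 -40 -110 0 0" --pt "0.5 -40 -110 0 0"

```text
t: 24.18
tcp_pos: [0.3893, -0.0708, 0.179]
ee_rot: [0.005, 1.0, -0.0, 0.002]
force: [-0.2, 0.2, 0.2]
grip_width: 0.498
finger_force: 0.0
```

```bash
python3 nuts.py
```

```text
[ 0.3893 -0.0708  0.179 ] [ 0.005  1.    -0.     0.002] 24.175
wrist
[357.  297.3] [ 27  57 601] [ 0.4894 -0.007 ]
[217.9 296.8] [ 27  56 583] [ 0.4877 -0.137 ]
[153.5 327.5] [ 22  18 273] [ 0.521  -0.2015]
[304.3 353.3] [ 22  26 441] [ 0.5525 -0.0558]
side
[269.3 170.4] [ 7  7 35] [ 0.5282 -0.2015]
[266.5 183.4] [ 7  7 35] [ 0.5325 -0.1304]
[257.9 198. ] [ 7  7 42] [ 0.5546 -0.0536]
scene
[259.5 264.9] [ 8  8 47] [ 0.5326 -0.1338]
[240.8 279.4] [ 8  9 50] [ 0.5288 -0.2059]
```

>>> step_arm --pt "0.5 45 5 -30 0" --pt "0.5 90 10 -60 0" --pt "0.5 135 16 -95 0" --pt "0.5 164 16 -135 0" --pt "0.5 164 16 -156 0"

```text
t: 24.95
tcp_pos: [0.5541, -0.0524, 0.0186]
ee_rot: [0.003, 1.0, 0.0, -0.001]
force: [-1.7, -0.3, -0.5]
grip_width: 0.501
finger_force: 0.0
```

>>> step_arm --pt "0.5 0 0 0 0" --pt "0 0 0 0 0" --pt "0 0 0 0 0" --pt "0 0 0 0 0" --pt "0 0 0 0 0"

```text
t: 25.58
tcp_pos: [0.5529, -0.0545, 0.0221]
ee_rot: [0.005, 1.0, 0.0, 0.0]
force: [-0.7, 0.9, 2.5]
grip_width: 0.224
finger_force: 58.9
```

>>> step_arm --pt "0 0 0 50 0" --pt "0 0 0 110 0" --pt "0 -25 45 140 5" --pt "0 -50 95 140 10" --pt "0 -75 150 140 16"

```text
t: 26.2
tcp_pos: [0.4773, 0.0963, 0.1623]
ee_rot: [-0.135, 0.991, 0.0, 0.001]
force: [1.5, 1.2, -0.8]
grip_width: 0.222
finger_force: 58.8
```

>>> step_arm --pt "0 -4 60 0 0" --pt "0 -8 120 0 0" --pt "0 -12 180 0 0" --pt "0 -16 241 0 0" --pt "0 -16 241 0 0"

```text
t: 26.82
tcp_pos: [0.4611, 0.34, 0.161]
ee_rot: [-0.137, 0.991, 0.0, -0.0]
force: [0.9, -0.6, 0.9]
grip_width: 0.223
finger_force: 58.9
```

>>> step_arm --pt "0 0 0 -60 0" --pt "0 0 0 -115 0" --pt "0 0 0 -127 0" --pt "0 0 0 -127 0" --pt "0.4 0 0 -127 0"

```text
t: 27.45
tcp_pos: [0.4633, 0.3372, 0.0372]
ee_rot: [-0.134, 0.991, 0.001, 0.002]
force: [0.4, 0.7, -0.7]
grip_width: 0.394
finger_force: 0.0
```

>>> step_arm --pt "0.4 0 0 0 0" --pt "0.4 0 0 20 0" --pt "0.4 0 0 75 0" --pt "0.5 0 0 130 0" --pt "0.5 -20 -50 145 -5"

```text
t: 28.08
tcp_pos: [0.4447, 0.2891, 0.1849]
ee_rot: [-0.091, 0.996, 0.002, 0.004]
force: [0.1, 0.2, 0.8]
grip_width: 0.5
finger_force: 0.0
```

>>> step_arm --pt "0.5 -10 -60 0 -5" --pt "0.5 -15 -120 0 -11" --pt "0.5 -20 -180 0 -11" --pt "0.5 -25 -240 0 -11" --pt "0.5 -30 -300 0 -11"

```text
t: 28.7
tcp_pos: [0.4118, -0.0153, 0.1811]
ee_rot: [0.004, 1.0, -0.0, 0.002]
force: [1.5, -0.8, -0.2]
grip_width: 0.499
finger_force: 0.0
```

>>> step_arm --pt "0.5 -10 -58 0 0" --pt "0.5 -15 -80 0 0" --pt "0.5 -15 -80 0 0" --pt "0.5 -15 -80 0 0"

```text
t: 29.2
tcp_pos: [0.3971, -0.0932, 0.1802]
ee_rot: [0.005, 1.0, -0.0, 0.001]
force: [0.9, 0.5, 0.4]
grip_width: 0.499
finger_force: 0.0
```

```bash
python3 nuts.py
```

```text
[ 0.3971 -0.0932  0.1802] [ 0.005  1.    -0.     0.001] 29.2
wrist
[219.2 290.6] [ 25  43 414] [ 0.4893 -0.1577]
[356.9 297.4] [ 27  56 558] [ 0.4976 -0.029 ]
[170.1 321.6] [ 25  24 292] [ 0.5227 -0.2073]
[213.8 318.4] [ 14  14 102] [ 0.5196 -0.1649]
[247.3 327.3] [ 24  26 456] [ 0.5298 -0.1332]
side
[269.3 170.4] [ 7  7 35] [ 0.5282 -0.2015]
[266.5 183.4] [ 7  7 35] [ 0.5325 -0.1304]
scene
[259.5 265.1] [ 8  9 50] [ 0.5332 -0.1344]
[240.8 279.4] [ 8  9 51] [ 0.5286 -0.206 ]
```

>>> step_arm --pt "0.5 45 -10 -30 0" --pt "0.5 90 -25 -60 0" --pt "0.5 125 -39 -100 0" --pt "0.5 135 -39 -140 0" --pt "0.5 135 -39 -157 0"

```text
t: 29.98
tcp_pos: [0.531, -0.1313, 0.0198]
ee_rot: [0.004, 1.0, 0.001, -0.002]
force: [-0.7, 0.0, 0.5]
grip_width: 0.498
finger_force: 0.0
```

>>> step_arm --pt "0.5 0 0 0 0" --pt "0 0 0 0 0" --pt "0 0 0 0 0" --pt "0 0 0 0 0" --pt "0 0 0 0 0"

```text
t: 30.6
tcp_pos: [0.5326, -0.1327, 0.0247]
ee_rot: [0.005, 1.0, -0.0, 0.002]
force: [-2.5, 1.7, 7.7]
grip_width: 0.222
finger_force: 58.7
```

>>> step_arm --pt "0 0 0 50 0" --pt "0 0 0 110 0" --pt "0 -25 45 140 5" --pt "0 -50 95 140 10" --pt "0 -75 150 140 16"

```text
t: 31.22
tcp_pos: [0.4564, 0.0183, 0.1641]
ee_rot: [-0.135, 0.991, -0.0, 0.002]
force: [1.2, 0.6, 0.2]
grip_width: 0.217
finger_force: 58.7
```

>>> step_arm --pt "0 -2 58 0 0" --pt "0 -4 116 0 0" --pt "0 -6 174 0 0" --pt "0 -8 232 0 0" --pt "0 -10 283 0 0"

```text
t: 31.85
tcp_pos: [0.4465, 0.3025, 0.1636]
ee_rot: [-0.135, 0.991, 0.0, 0.001]
force: [0.2, -0.3, -0.6]
grip_width: 0.217
finger_force: 58.7
```

>>> step_arm --pt "0 0 0 -50 0" --pt "0 0 0 -100 0" --pt "0 0 0 -113 0" --pt "0 0 0 -113 0" --pt "0.4 0 0 -113 0"

```text
t: 32.48
tcp_pos: [0.4482, 0.3011, 0.0519]
ee_rot: [-0.134, 0.991, 0.001, 0.002]
force: [-0.2, -0.4, 0.4]
grip_width: 0.393
finger_force: 0.0
```

>>> step_arm --pt "0.4 0 0 0 0" --pt "0.4 0 0 20 0" --pt "0.4 0 0 75 0" --pt "0.5 0 0 128 0" --pt "0.5 -20 -50 130 -5"

```text
t: 33.1
tcp_pos: [0.4305, 0.2532, 0.1854]
ee_rot: [-0.091, 0.996, 0.003, 0.005]
force: [-0.0, -1.3, -0.2]
grip_width: 0.502
finger_force: 0.0
```

>>> step_arm --pt "0.5 -5 -60 0 -5" --pt "0.5 -10 -120 0 -11" --pt "0.5 -10 -180 0 -11" --pt "0.5 -10 -240 0 -11" --pt "0.5 -10 -300 0 -11"

```text
t: 33.72
tcp_pos: [0.4169, -0.0515, 0.181]
ee_rot: [0.005, 1.0, -0.0, 0.002]
force: [2.2, 0.6, 0.4]
grip_width: 0.501
finger_force: 0.0
```

>>> step_arm --pt "0.5 0 -58 0 0" --pt "0.5 0 -100 0 0" --pt "0.5 0 -100 0 0" --pt "0.5 0 -100 0 0"

```text
t: 34.22
tcp_pos: [0.4168, -0.1495, 0.1802]
ee_rot: [0.005, 1.0, 0.0, 0.0]
force: [-0.7, 0.1, -0.3]
grip_width: 0.503
finger_force: 0.0
```

```bash
python3 nuts.py
```

```text
[ 0.4168 -0.1495  0.1802] [0.005 1.    0.    0.   ] 34.225
wrist
[217.6 297.4] [ 27  56 520] [ 0.5161 -0.2161]
[357.  297.5] [ 27  56 513] [ 0.5174 -0.0854]
side
[269.3 170.4] [ 7  7 35] [ 0.5282 -0.2015]
scene
[240.8 279.4] [ 8  9 50] [ 0.5288 -0.2058]
```

>>> step_arm --pt "0.5 40 -15 -30 0" --pt "0.5 80 -35 -60 0" --pt "0.5 111 -54 -100 0" --pt "0.5 111 -54 -140 0" --pt "0.5 111 -54 -157 0"

```text
t: 35.0
tcp_pos: [0.5266, -0.202, 0.02]
ee_rot: [0.004, 1.0, 0.001, -0.002]
force: [-0.9, -0.8, 0.0]
grip_width: 0.502
finger_force: 0.0
```

>>> step_arm --pt "0.5 0 0 0 0" --pt "0 0 0 0 0" --pt "0 0 0 0 0" --pt "0 0 0 0 0" --pt "0 0 0 0 0"

```text
t: 35.62
tcp_pos: [0.5289, -0.2038, 0.0248]
ee_rot: [0.005, 1.0, -0.0, 0.002]
force: [-1.2, 1.4, 7.1]
grip_width: 0.219
finger_force: 58.7
```

>>> step_arm --pt "0 0 0 50 0" --pt "0 0 0 110 0" --pt "0 -25 45 140 5" --pt "0 -50 95 140 10" --pt "0 -75 150 140 16"

```text
t: 36.25
tcp_pos: [0.4525, -0.0527, 0.1641]
ee_rot: [-0.135, 0.991, -0.0, 0.002]
force: [0.2, 1.1, 0.5]
grip_width: 0.216
finger_force: 58.7
```

>>> step_arm --pt "0 0 60 0 0" --pt "0 0 120 0 0" --pt "0 5 180 0 0" --pt "0 10 240 0 0" --pt "0 15 300 0 0"

```text
t: 36.88
tcp_pos: [0.4679, 0.2485, 0.1638]
ee_rot: [-0.135, 0.991, 0.0, 0.001]
force: [1.7, -0.2, 0.4]
grip_width: 0.221
finger_force: 58.7
```

>>> step_arm --pt "0 4 50 0 0" --pt "0 7 62 -40 0" --pt "0 7 62 -95 0" --pt "0 7 62 -111 0" --pt "0 7 62 -111 0"

```text
t: 37.5
tcp_pos: [0.4745, 0.308, 0.0517]
ee_rot: [-0.134, 0.991, -0.0, -0.0]
force: [-0.3, -0.2, 0.5]
grip_width: 0.221
finger_force: 58.8
```

>>> step_arm --pt "0.4 0 0 0 0" --pt "0.4 0 0 0 0" --pt "0.4 0 0 40 0" --pt "0.4 0 0 95 0" --pt "0.4 -30 -10 140 0"

```text
t: 38.12
tcp_pos: [0.4462, 0.299, 0.1947]
ee_rot: [-0.134, 0.991, 0.001, 0.002]
force: [-0.1, -0.0, 0.1]
grip_width: 0.403
finger_force: 0.0
```

>>> step_arm --pt "0 -55 -15 10 0" --pt "0 -100 -28 30 0" --pt "0 -100 -28 30 0" --pt "0 -100 -28 30 0"

```text
t: 38.62
tcp_pos: [0.3454, 0.2708, 0.2225]
ee_rot: [-0.135, 0.991, 0.001, 0.001]
force: [0.1, -0.1, -0.1]
grip_width: -0.002
finger_force: 0.0
```

```bash
python3 nuts.py
python3 - <<'E'
from h import *
w=cam('wrist');b=cam('side');a=cam('scene')
th=.27;c,s=np.cos(th),np.sin(th)
L=lambda x,y,z:np.array([.49+x*c-y*s,.313+x*s+y*c,z])
for n,cm in [('wrist',w),('side',b)]:
    print(n,[proj(cm,L(*p)).round(0).tolist() for p in [(-.07,-.08,.056),(-.07,.08,.056),(.07,.08,.056),(.07,-.08,.056),(.07,0,.196),(.07,0,.2)]])
    g=cv2.cvtColor(cm['color'],cv2.COLOR_BGR2GRAY);cv2.imwrite('pics/z%s.png'%n,cm['color'])
r=lambda i,k:cv2.resize(i,None,fx=k,fy=k,interpolation=cv2.INTER_CUBIC)
u=proj(a,L(0,0,.1)).astype(int);v=proj(b,L(0,0,.1)).astype(int);print(u,v)
W=r(w['color'],.95)[:400]
cv2.imwrite('pics/f.png',np.hstack([r(a['color'][u[1]-50:u[1]+50,u[0]-37:u[0]+38],4)[:400],r(b['color'][v[1]-50:v[1]+50,v[0]-62:v[0]+63],4)]))
E
```

```text
[0.3454 0.2708 0.2225] [-0.135  0.991  0.001  0.001] 38.625
wrist
side
scene
wrist [[201.0, 283.0], [379.0, 283.0], [368.0, 405.0], [212.0, 405.0], [291.0, 579.0], [291.0, 587.0]]
side [[290.0, 250.0], [304.0, 294.0], [250.0, 303.0], [240.0, 257.0], [243.0, 241.0], [243.0, 240.0]]
[339 162] [270 263]
```

Run:
```python
import cv2,numpy as np
r=lambda i,k:cv2.resize(i,None,fx=k,fy=k,interpolation=cv2.INTER_CUBIC)
a=cv2.imread('pics/an.png');b=cv2.imread('pics/zside.png');w=cv2.imread('pics/zwrist.png')
cv2.imwrite('pics/f.png',np.vstack([np.hstack([r(a[125:200,295:395],4),r(b[230:305,220:320],4)]),r(w[260:410,90:490],2)]))
```

```text
(no output)
```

View pics/f.png

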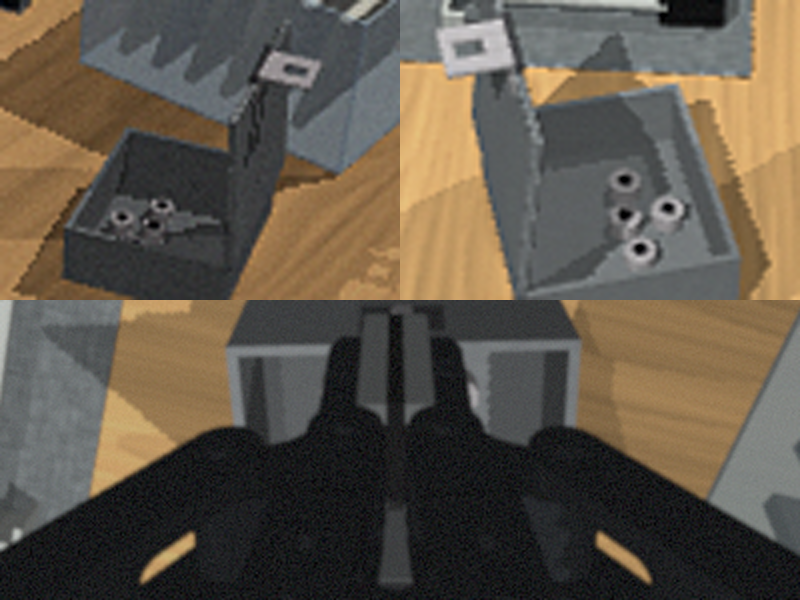

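All four nuts lie in the case (scene crop (120–160,215)); the lid stands about upright with the hasp pointing back. Now push the lid shut from behind, off to the side of the hasp.

>>> step_arm --pt "0 0 0 60 0" --pt "0 45 3 80 0" --pt "0 100 7 80 0" --pt "0 155 11 80 0" --pt "0 210 15 80 0"

```text
t: 39.55
tcp_pos: [0.5569, 0.2854, 0.3008]
ee_rot: [-0.134, 0.991, -0.0, -0.0]
force: [0.4, -0.4, 0.0]
grip_width: -0.0
finger_force: 0.0
```

>>> step_arm --pt "0 55 4 0 0" --pt "0 71 5 0 0" --pt "0 71 5 -50 0" --pt "0 71 5 -100 0" --pt "0 71 5 -136 0"

```text
t: 40.17
tcp_pos: [0.6254, 0.2899, 0.1618]
ee_rot: [-0.134, 0.991, -0.001, -0.002]
force: [0.6, 0.3, 0.4]
grip_width: -0.005
finger_force: 0.0
```

>>> step_arm --pt "0 0 0 0 0" --pt "0 -20 -5 0 0" --pt "0 -40 -11 0 0" --pt "0 -52 -14 -1 0" --pt "0 -64 -18 -4 0"

```text
t: 40.8
tcp_pos: [0.563, 0.273, 0.1638]
ee_rot: [-0.135, 0.991, 0.001, 0.002]
force: [1.5, 1.1, 2.0]
grip_width: -0.004
finger_force: 1.1
```

Run:
```python
from h import *
s=env.state();print(s['tcp_pos'].round(4),s['ee_rot'].round(3),s['force'].round(1),s['t'])
b=cam('side');a=cam('scene')
# brightest pinkish-white hasp blob
for n,c,roi in(('side',b,(215,325,200,330)),('scene',a,(100,220,290,410))):
    g=c['color'][roi[0]:roi[1],roi[2]:roi[3]];h=cv2.cvtColor(g,cv2.COLOR_BGR2HSV)
    m=((h[...,1]<35)&(h[...,2]>150)).astype(np.uint8)
    k,l,st,ce=cv2.connectedComponentsWithStats(m)
    print(n,[(st[i,4],(ce[i]+[roi[2],roi[0]]).round(1).tolist()) for i in range(1,k) if st[i,4]>15])
```

```text
[0.563  0.273  0.1638] [-0.135  0.991  0.001  0.002] [1.5 1.1 2. ] 40.8
side [(np.int32(87), [233.4, 229.3]), (np.int32(59), [261.2, 227.9]), (np.int32(149), [249.7, 240.0]), (np.int32(19), [287.3, 283.7]), (np.int32(28), [279.6, 292.5]), (np.int32(554), [266.8, 318.3]), (np.int32(149), [309.8, 310.9])]
scene [(np.int32(34), [340.4, 107.7]), (np.int32(45), [378.2, 110.0]), (np.int32(70), [382.7, 117.1]), (np.int32(71), [392.5, 120.5]), (np.int32(40), [377.1, 206.2]), (np.int32(29), [308.3, 217.4])]
```

>>> step_arm --pt "0 -13 -3 -4 0" --pt "0 -24 -6 -10 0" --pt "0 -35 -9 -18 0" --pt "0 -44 -12 -27 0" --pt "0 -52 -14 -38 0"

```text
t: 41.52
tcp_pos: [0.5107, 0.2587, 0.1245]
ee_rot: [-0.135, 0.991, 0.0, 0.001]
force: [1.0, -0.5, 1.8]
grip_width: -0.002
finger_force: 0.7
```

>>> step_arm --pt "0 -5 -2 -10 0" --pt "0 -9 -3 -20 0" --pt "0 -12 -4 -31 0" --pt "0 -13 -4 -42 0" --pt "0 -13 -4 -45 0"

```text
t: 42.15
tcp_pos: [0.4968, 0.2543, 0.081]
ee_rot: [-0.135, 0.991, 0.0, 0.001]
force: [-12.7, -6.9, 38.9]
grip_width: -0.001
finger_force: 18.9
```

>>> step_arm --pt "0 0 0 0 0" --pt "0 0 0 0 0"

```text
t: 42.4
tcp_pos: [0.4968, 0.2543, 0.0812]
ee_rot: [-0.135, 0.991, 0.0, 0.001]
force: [-7.0, -4.5, 23.3]
grip_width: 0.004
finger_force: 11.6
```

```bash
cat > hasp.py <<'E'
from h import *
s=env.state();print(s['tcp_pos'].round(4),s['ee_rot'].round(3),s['force'].round(1),s['t'])
b=cam('side','hs');a=cam('scene','ha')
th=.27;c,sn=np.cos(th),np.sin(th)
L=lambda x,y,z:np.array([.49+x*c-y*sn,.313+x*sn+y*c,z])
loc=lambda p:(c*(p[0]-.49)+sn*(p[1]-.313),-sn*(p[0]-.49)+c*(p[1]-.313),p[2])
res={}
for n,cm in(('side',b),('scene',a)):
    q=proj(cm,L(-.07,0,.08)).astype(int);x0,y0=q-[30,30]
    g=cm['color'][y0:y0+60,x0:x0+60];h=cv2.cvtColor(g,cv2.COLOR_BGR2HSV)
    m=((h[...,1]<35)&(h[...,2]>130)).astype(np.uint8)
    k,l,st,ce=cv2.connectedComponentsWithStats(m)
    print(n,q,[(int(st[i,4]),st[i,:4].tolist(),(ce[i]+[x0,y0]).round(1).tolist()) for i in range(1,k) if st[i,4]>12])
    print([proj(cm,L(*p)).round(1).tolist() for p in [(-.07,-.08,.0625),(-.07,.08,.0625),(-.0745,0,.0595),(-.0745,0,.0815),(-.065,0,.08)]])
E
python3 hasp.py
```

```text
[0.4968 0.2543 0.0812] [-0.135  0.991  0.     0.001] [-7.  -4.5 23.3] 42.4
side [296 264] [(106, [23, 22, 11, 23], [294.0, 268.5]), (17, [1, 24, 14, 4], [273.2, 259.2]), (306, [0, 46, 39, 14], [288.1, 289.0])]
[[289.6, 248.0], [304.0, 292.1], [298.1, 269.7], [298.4, 264.0], [294.9, 265.0]]
scene [319 162] [(25, [28, 31, 8, 9], [320.7, 167.0])]
[[310.3, 179.5], [327.0, 154.6], [317.7, 167.0], [318.0, 161.8], [320.6, 162.8]]
```

>>> step_arm --pt "0 0 0 45 0" --pt "0 -22 54 45 0" --pt "0 -22 54 45 0" --pt "0 -22 54 24 0" --pt "0 -22 54 24 0"

```text
t: 43.12
tcp_pos: [0.4736, 0.3072, 0.1003]
ee_rot: [-0.135, 0.991, -0.001, -0.002]
force: [-0.9, -0.3, 0.1]
grip_width: 0.0
finger_force: 0.0
```

>>> step_arm --pt "0 -20 -5 0 0" --pt "0 -45 -12 1 0" --pt "0 -60 -17 0 0" --pt "0 -70 -19 -10 0" --pt "0 -73 -20 -19 0"

```text
t: 43.75
tcp_pos: [0.4014, 0.2882, 0.0829]
ee_rot: [-0.135, 0.991, 0.0, -0.0]
force: [-0.0, -0.4, 0.7]
grip_width: -0.001
finger_force: 0.4
```

```bash
python3 hasp.py
```

```text
[0.4014 0.2882 0.0829] [-0.135  0.991  0.    -0.   ] [-0.  -0.4  0.7] 43.75
side [296 264] [(373, [0, 16, 26, 24], [276.1, 259.7]), (87, [23, 28, 11, 17], [294.1, 270.1]), (82, [32, 30, 19, 12], [306.5, 270.7])]
[[289.6, 248.0], [304.0, 292.1], [298.1, 269.7], [298.4, 264.0], [294.9, 265.0]]
scene [319 162] [(13, [28, 34, 6, 6], [319.8, 168.3])]
[[310.3, 179.5], [327.0, 154.6], [317.7, 167.0], [318.0, 161.8], [320.6, 162.8]]
```

>>> step_arm --pt "0 -12 -4 -3.5 0" --pt "0 -22 -6 -15 0" --pt "0 -17 -5 -27 0" --pt "0 -6 -2 -34 0" --pt "0 4 1 -36.5 0"

```text
t: 44.48
tcp_pos: [0.4054, 0.2891, 0.0459]
ee_rot: [-0.135, 0.991, -0.0, -0.002]
force: [-34.7, -11.0, 16.7]
grip_width: -0.003
finger_force: 19.3
```

>>> step_arm --pt "0 3 1 0 0" --pt "0 5 1.5 0 0" --pt "0 6 2 0 0" --pt "0 6 2 0 0"

```text
t: 44.98
tcp_pos: [0.4052, 0.289, 0.0454]
ee_rot: [-0.135, 0.991, -0.001, -0.008]
force: [-25.6, -6.7, 13.6]
grip_width: 0.0
finger_force: 13.3
```

```bash
python3 hasp.py
```

```text
[0.4052 0.289  0.0454] [-0.135  0.991 -0.001 -0.008] [-25.6  -6.7  13.6] 44.975
side [296 264] [(13, [31, 3, 12, 3], [302.5, 238.3]), (362, [0, 16, 26, 23], [276.2, 259.5]), (89, [23, 28, 11, 17], [294.1, 270.2])]
[[289.6, 248.0], [304.0, 292.1], [298.1, 269.7], [298.4, 264.0], [294.9, 265.0]]
scene [319 162] [(21, [28, 31, 8, 9], [320.6, 166.9])]
[[310.3, 179.5], [327.0, 154.6], [317.7, 167.0], [318.0, 161.8], [320.6, 162.8]]
```

>>> step_arm --pt "0 -30 -8 0 0" --pt "0 -55 -15 10 0" --pt "0 -100 -28 60 0" --pt "0 -140 -38 110 0" --pt "0 -140 -38 110 0"

```text
t: 45.7
tcp_pos: [0.2723, 0.2544, 0.1606]
ee_rot: [-0.135, 0.991, 0.002, 0.003]
force: [0.5, 0.4, -0.8]
grip_width: -0.002
finger_force: 0.0
```

>>> step_arm --pt "0 0 0 0 0" --pt "0 0 0 0 0" --pt "0 0 0 0 0"

```text
t: 46.08
tcp_pos: [0.272, 0.2532, 0.1557]
ee_rot: [-0.134, 0.991, -0.001, -0.001]
force: [-0.5, -0.2, -0.4]
grip_width: 0.004
finger_force: 0.0
```

```bash
python3 hasp.py
python3 - <<'E'
from h import *
w=cam('wrist','wf');th=.27;c,sn=np.cos(th),np.sin(th)
L=lambda x,y,z:np.array([.49+x*c-y*sn,.313+x*sn+y*c,z])
for n,p in {'hingeL':(-.076,-.02,.0595),'hingeR':(-.076,.02,.0595),'tipL':(-.076,-.02,.0155),'tipR':(-.076,.02,.0155),'tip.2rad':(-.0845,0,.0164),'case bot':(-.07,0,0)}.items(): print(n,proj(w,L(*p)).round(1))
g=cv2.cvtColor(w['color'],cv2.COLOR_BGR2GRAY)
q0=proj(w,L(-.076,0,.0155));q1=proj(w,L(-.076,0,.06));
y0,y1=int(min(q0[1],q1[1]))-15,int(max(q0[1],q1[1]))+15
for dy in (-.03,-.014,0,.014,.03):
    u=int(proj(w,L(-.076,dy,.03))[0]); print(dy,u,y0,g[y0:y1:2,u].tolist())
v=int(proj(w,L(-.076,0,.02))[1]);u=int(q0[0]);print('row',v,u-50,g[v,u-50:u+50:3].tolist())
E
```

```text
[0.272  0.2532 0.1557] [-0.134  0.991 -0.001 -0.001] [-0.5 -0.2 -0.4] 46.075
side [296 264] [(880, [0, 16, 34, 37], [279.4, 267.3])]
[[289.6, 248.0], [304.0, 292.1], [298.1, 269.7], [298.4, 264.0], [294.9, 265.0]]
scene [319 162] [(22, [28, 33, 7, 7], [320.0, 168.4])]
[[310.3, 179.5], [327.0, 154.6], [317.7, 167.0], [318.0, 161.8], [320.6, 162.8]]
hingeL [261.1 406.2]
hingeR [312.2 406.3]
tipL [264.6 366. ]
tipR [309.1 366.1]
tip.2rad [286.8 358.9]
case bot [286.9 359.5]
-0.03 251 351 [14, 18, 10, 12, 18, 9, 16, 14, 26, 22, 23, 31, 10, 28, 13, 17, 23, 6, 8, 13, 20, 23, 30, 25, 21, 17, 9, 28, 33, 10, 22, 22, 8, 30, 25]
-0.014 270 351 [22, 5, 7, 15, 21, 15, 18, 14, 26, 15, 25, 25, 17, 17, 15, 8, 13, 9, 7, 7, 20, 24, 28, 22, 25, 24, 26, 24, 9, 10, 18, 19, 11, 18, 21]
0 286 351 [25, 34, 26, 11, 35, 29, 37, 54, 65, 72, 80, 86, 48, 62, 64, 65, 76, 93, 76, 58, 70, 69, 68, 62, 64, 52, 37, 23, 25, 12, 20, 13, 14, 25, 22]
0.014 303 351 [20, 17, 25, 6, 20, 31, 15, 27, 17, 24, 26, 28, 25, 27, 22, 20, 19, 31, 30, 6, 21, 27, 25, 32, 6, 22, 21, 30, 14, 13, 17, 6, 9, 17, 20]
0.03 321 351 [26, 15, 18, 16, 19, 8, 13, 20, 20, 15, 24, 16, 21, 23, 26, 7, 19, 26, 9, 20, 17, 18, 25, 23, 9, 16, 20, 21, 28, 21, 25, 14, 23, 23, 21]
row 369 236 [8, 19, 28, 26, 18, 22, 8, 19, 19, 21, 15, 15, 20, 14, 27, 23, 62, 63, 68, 39, 27, 15, 10, 26, 25, 13, 27, 11, 30, 22, 18, 22, 23, 13]
```

>>> step_arm --pt "1 20 5 40 0" --pt "1 60 16 70 0" --pt "1 60 16 70 0" --pt "1 60 16 70 0" --pt "1 60 16 70 0"

```text
t: 46.85
tcp_pos: [0.3307, 0.2688, 0.226]
ee_rot: [-0.135, 0.991, -0.001, -0.001]
force: [-0.1, -0.4, -0.3]
grip_width: 1.001
finger_force: 0.0
```

```bash
cat > hc.py <<'E'
from h import *
w=cam('wrist','wf');th=.27;c,sn=np.cos(th),np.sin(th)
L=lambda x,y,z:np.array([.49+x*c-y*sn,.313+x*sn+y*c,z])
for n,p in {'lid edge':(-.07,0,.0625),'hinge':(-.076,0,.0595),'tip flat':(-.076,0,.0155),'tip.2rad':(-.0845,0,.0164),'case bot':(-.07,0,0),'case top':(-.07,0,.056)}.items(): print(n,proj(w,L(*p)).round(1))
g=cv2.cvtColor(w['color'],cv2.COLOR_BGR2GRAY)
q0=proj(w,L(-.076,0,.0155));q1=proj(w,L(-.076,0,.06));
y0,y1=int(q0[1])-15,int(q1[1])+12
for dy in (-.04,-.015,0,.015,.04):
    u=int(proj(w,L(-.076,dy,.03))[0]); print(dy,u,y0,g[y0:y1,u-1:u+2].mean(1).astype(int).tolist())
E
python3 hc.py
python3 - <<'E'
from h import *
# strip on mat check in wrist/side/scene: bright flat & black grip
b=cam('side');a=cam('scene')
for n,cm in (('side',b),('scene',a)):
    for p in [(.435,.101,.034),(.525,.1,.024),(.614,.1,.024)]:
        u,v=proj(cm,np.array(p)).round().astype(int);print(n,p,u,v,cm['color'][v,u].tolist())
E
```

```text
lid edge [287.5 298.9]
hinge [287.5 291.3]
tip flat [287.5 269.2]
tip.2rad [287.5 262.1]
case bot [287.5 267.6]
case top [287.5 295.1]
-0.04 247 254 [120, 119, 118, 116, 117, 117, 117, 116, 114, 114, 115, 112, 102, 79, 61, 57, 58, 58, 56, 59, 61, 59, 58, 59, 59, 61, 59, 57, 56, 61, 61, 59, 59, 61, 60, 61, 57, 57, 59, 63, 69, 66, 63, 80, 105, 121, 125, 121, 122]
-0.015 272 254 [102, 102, 105, 102, 106, 104, 102, 100, 99, 100, 102, 96, 82, 66, 65, 70, 70, 71, 72, 72, 70, 70, 69, 71, 70, 71, 68, 73, 70, 73, 70, 72, 72, 63, 49, 45, 50, 54, 60, 63, 62, 57, 59, 74, 102, 124, 144, 146, 149]
0 287 254 [99, 100, 99, 104, 104, 103, 104, 105, 106, 104, 100, 94, 77, 63, 66, 73, 79, 87, 97, 94, 79, 71, 71, 79, 88, 91, 82, 74, 68, 73, 72, 72, 71, 60, 47, 41, 50, 58, 63, 63, 58, 55, 62, 82, 109, 135, 146, 148, 152]
0.015 302 254 [96, 96, 95, 98, 98, 99, 100, 102, 99, 104, 105, 93, 74, 65, 66, 73, 71, 70, 74, 71, 73, 70, 71, 71, 70, 72, 70, 70, 72, 71, 71, 70, 67, 55, 45, 45, 52, 61, 64, 61, 58, 53, 67, 93, 118, 141, 147, 152, 151]
0.04 327 254 [93, 93, 94, 93, 95, 96, 96, 96, 97, 94, 90, 78, 59, 54, 52, 51, 57, 50, 53, 53, 50, 50, 52, 51, 53, 52, 52, 57, 53, 55, 55, 50, 52, 53, 51, 55, 52, 55, 58, 57, 56, 60, 84, 103, 115, 116, 114, 113, 114]
side (0.435, 0.101, 0.034) 294 227 [23, 21, 22]
side (0.525, 0.1, 0.024) 264 228 [197, 205, 201]
side (0.614, 0.1, 0.024) 234 226 [193, 201, 196]
scene (0.435, 0.101, 0.034) 286 202 [11, 6, 4]
scene (0.525, 0.1, 0.024) 308 217 [155, 156, 157]
scene (0.614, 0.1, 0.024) 331 230 [153, 158, 154]
```

```bash
python3 -c "
from plant import env
print(env.job_done())"
```

```text
the job is handed in; nothing more can be done
None
```

I handed the job in with all four nuts in the case, the strip back flat on the middle of its mat, the lid fully shut and the hasp pressed down over its stud. The hasp's final position I checked only by contact force and pixel readings, because my picture views were used up.

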